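Show the shut tablet tub to the phone on the bedside chest

TASK

The night nurse is on a video call on the phone and wants to see that the tablets are put away: press the half-open lid of the rectangular tablet tub down until it is fully shut, while the tub stands on the chest. Then pick the tub up and hold it upright in the air in front of the phone, its middle level with and straight in front of the lens at the top of the screen, the lid's thumb tab squarely towards the phone and about 10 cm from the lens. Leave everything else where it stands, and finish still holding the tub steady there.

Things in the scene. Friction and masses are not known exactly. Their poses are not given: they have to be found in the camera images.
- tub: White rectangular plastic tub, loose, 84 x 50 x 56 mm (x, y, z), 3 mm walls, lid hinged on it; about 0.14 kg. Origin: centre of its underside, z up; -x is the front (thumb tab), +x the hinge side. It starts with its front pointing away from the robot, give or take 43 degrees. Grasp it across the 50 mm width (y); shut, its top is 61 mm high.
- tub_lid (a joint): Lid angle, rad: 0 fully shut (a stop), at most 0.6; starts 0.22 to 0.45 open. Flat white plate 84 x 48 x 5 mm, hinged along the tub's +x top edge (42 mm from its centre, 56 mm up), thumb tab 22 mm wide, 9 mm out beyond the front. Stiff hinge: the lid stays where it is left; about 3 N down near its front edge closes it.
- tub_mid (a point): Middle of the tub: 30 mm above the centre of its underside. Axes as the tub's.
- tab (a point): Tip of the lid's thumb tab, mid thickness; with the lid shut it lies at x = -51 mm, y = 0, z = 58.5 mm in the tub's frame. It moves with the lid.
- phone: Black phone 75 x 155 x 9 mm standing upright (leaning back 0.12 rad) in an aluminium desk stand with an 85 x 85 mm foot; fixed, top at about 175 mm. Origin on the table under the phone's lower edge; its own -x is the way the screen looks (roughly towards the robot), z up.
- lens (a point): The phone's front lens, in the middle at the top of the screen, 162 mm above the table. Axes as the phone's (upright, not leaning): -x is straight out in front.
- jar: Bystander: white round cream jar, 60 mm across, 58 mm high. Origin: centre of the underside.
- clock: Bystander: white alarm clock 45 x 85 x 72 mm. Origin: centre of the underside.
- case: Bystander: black spectacle case 62 x 160 x 41 mm. Origin: centre of the underside.
- mug: Bystander: white mug, 80 mm across, 92 mm high, handle at its +y. Origin: centre of the underside.
- book_low: Bystander: lower book of a stack, 150 x 225 x 32 mm. Origin: centre of the underside.
- book_top: Bystander: upper book, 130 x 200 x 26 mm, lying on the lower. Origin: centre of the underside.
- remote: Bystander: black remote control 160 x 45 x 18 mm. Origin: centre of the underside.

How it is judged:
On the way, in this order (a step that is already met when the one before it is completed fails the run):
1. the lid is pressed shut while the tub stands on the table (value of joint tub_lid below 0.05 rad and height (world z) of tub below 0.012 m and angle between tub's own z axis and vertical below 0.1 rad), for 0.3 s.
2. the tub is lifted clear of the table, lid shut (height (world z) of tub above 0.04 m and value of joint tub_lid below 0.06 rad), for 0.2 s.
At the end, for the whole second after the job is handed in: Lid shut (0.06 rad); the gripper holds the tub at rest in the air, upright (0.15 rad), its middle within 25 mm of lens height and of straight in front of the lens, thumb tab towards the phone, 70 to 130 mm in front of the lens, square to it (0.2 rad), not touching the phone (value of joint tub_lid below 0.06 rad and x of tab in the frame of lens between -0.13 and -0.07 m and x of tub_mid in the frame of lens below -0.11 m and y of tub_mid in the frame of lens between -0.025 and 0.025 m and z of tub_mid in the frame of lens between -0.025 and 0.025 m and angle between the x axis of tub and the x axis of phone, either way round below 0.2 rad and angle between tub's own z axis and vertical below 0.15 rad and contact force between the fingers and tub above 1 N and contact force between tub and phone below 0.3 N and linear speed of tub below 0.02 m/s and angular speed of tub below 0.2 rad/s); the arm keeps its last pose, push and grip.
It fails at once if a bystander (jar, clock, case, mug, book or remote) moved more than 30 mm (distance of any of jar, clock, case, mug, book_low, book_top, remote from where it was at the start of the episode above 0.03 m).
It also fails if it takes over 51 s, if anything falls off the work surface, if the arm or the gripper's body presses on something with over 40 N, if the wrist force passes 120 N, or if a joint passes its speed limit or range.

ROBOT

A 6-joint arm with a two-finger parallel gripper is mounted at the origin on the work surface. World frame = base frame: x ahead of the robot, y to its left, z up, the work surface at z = 0. Lengths are in m, angles in rad, forces in N, time in s.
With the tool pointing down it reaches from about 0.4 to 0.825 m from the base axis. Payload 7 kg.
Tool frame: the origin (TCP) lies at the very end of the fingers, on their centre line; the grasp point (between the pads) lies arm.hold_point_z behind it (arm.hold_point_z is the distance from the TCP to the grasp point, in m); z points along the fingers, y is the line along which they close (so a half turn about z gives the same grasp; the last joint's range is limited). The gripper opens to 88 mm and grips with 3 to 60 N. Pads are 19 mm wide; open, the fingers measure 130 mm over their backs; the gripper's body (78 mm by 193 mm) begins 47 mm behind the grasp point.
Start: joints at [1.475, 0.359, 0.012, 0, -1.224, -0.288], TCP at [0.253, 0.626, 0.227] pointing down, gripper open.
Joint ranges: [-3.07, 3.07], [-1.43, 2.12], [-1.02, 1.25], [-3.03, 1.67], [-3.05, -0], [-3.03, 3.03]. Speed limits (rad/s): [2.39, 2.39, 3.01, 3.14, 3.14, 3.14].

INTERFACE

Orientations are given as [roll, pitch, yaw] about the fixed x, y, z axes, in that order (R = Rz(yaw) Ry(pitch) Rx(roll)).
In Python, from station import arm, viewer, workorder gives the robot as it stands (arm), with the cameras (viewer) and the job (workorder).
- The arm moves only by the tool run_rows, called after ">>>" as a command line: name --argument value ..., lists and objects as JSON in quotes. Schema: {"type":"object","properties":{"segments":{"type":"string"},"force":{"type":"number"},"only":{"type":"string"},"quiet":{"type":"boolean"},"lines":{"type":"string"}},"required":["segments"],"additionalProperties":false}. segments is a string of 1 to 20 rows, parted by a bar, with the numbers parted by commas; each row has 5 numbers: the finger opening in m, then dx, dy, dz in m, then a turn about the tool's z in rad; each row is the pose to reach, as a shift and turn from the pose commanded when the call began, along the tool's axes at that moment; what a row does not reach only later rows make up. A row lasts 1/12 s, in which the tool goes at most 0.0417 m and 0.125 rad, less where a joint would pass 70% of its speed; a pose out of reach is approached as far as the arm can. The fingers move at their own pace and stop on an object; force is the grip in N (left out, the last holds). Time passes only in rows, so rows that do not move let the fingers close. The tool returns the time, the measured TCP pose, the force, the opening and the grip force at its end. only (a regular expression) keeps the lines of the reply that match it, lines (a string "A,B") keeps lines A to B, and quiet returns only ok. Input that does not fit is refused with a message, and nothing moves.
- arm.get_state(): the state, without advancing time (a new reading comes with each control period).
- viewer.grab_frame(name): name is "scene" or "top"; returns the picture (420x560x3 uint8, red, green, blue); there is no depth.
- viewer.camera_params(name): a dict with "fx", "fy", "cx", "cy" (pixels), "T" (4x4, takes a point from camera to world coordinates). Camera axes: x right, y down, z forward; pixel columns grow to the right and rows downward; lengths in m; the calibration is good to about 2 mm. A picture is of the moment at which its call begins. camera_params takes no time and is no camera call.
- workorder.job_done(): hands the job in; it is judged then, once.
The state is a dict: "t": time; "q": joint angles; "qd": joint speeds; "joint_efforts": joint torques, N m; "eef_pos": TCP position; "ee_rot": TCP orientation; "force": force on the tool from outside, world axes, zero at the start; "moment": the same for the moment, N m; "width": finger opening in m; "gripper_force": force on a finger pad.
Only numpy, scipy, OpenCV 4.12 (cv2) and the standard library are available. Lean on these libraries where they do the work, as an engineer would, in place of code of your own. Each camera call takes 0.05 s, during which the arm holds its last target. There are 200 camera calls.

## Working session

There is one attempt and no reset: what is moved stays moved. The work goes in short steps, Python scripts to look and compute and a tool call to move; the robot and the scene stay as the last step left them, time stands still between calls to the robot, and variables do not carry over. Pictures are saved under pics/ and viewed, at most 10 in all, crops included, and the job is handed in when it is done.

```bash
ls; mkdir -p pics; cat > h.py <<'E'
import numpy as np, cv2
from station import arm, viewer, workorder
def snap(n,f): 
    im=viewer.grab_frame(n)[:,:,::-1]; cv2.imwrite(f,im); return im
def ray(n,u,v):
    c=viewer.camera_params(n);T=np.array(c["T"]);d=T[:3,:3]@np.array([(u-c["cx"])/c["fx"],(v-c["cy"])/c["fy"],1]);return T[:3,3],d/np.linalg.norm(d)
def atz(n,u,v,z):
    o,d=ray(n,u,v);return o+d*(z-o[2])/d[2]
def tri(a,b):
    (o1,d1),(o2,d2)=ray(*a),ray(*b)
    s=np.linalg.lstsq(np.c_[d1,-d2],o2-o1,rcond=None)[0];p,q=o1+s[0]*d1,o2+s[1]*d2
    return (p+q)/2,np.linalg.norm(p-q)
E
python3 - <<'E'
from h import *
import cv2
a=snap("scene","pics/s0.png");b=snap("top","pics/t0.png")
for n in("scene","top"):
    c=viewer.camera_params(n);print(n,c["fx"],c["cx"],c["cy"],np.round(c["T"],3).tolist())
print(arm.get_state(), arm.hold_point_z)
E
```

```text
pics
station.py
scene 535.1755254870791 275.0139055343486 208.39857216876985 [[0.798, 0.318, -0.512, 1.401], [0.603, -0.417, 0.68, -1.066], [0.003, -0.851, -0.524, 0.963], [0.0, 0.0, 0.0, 1.0]]
top 518.7587377971585 279.7029694104915 211.83219931849422 [[0.008, -0.989, 0.146, 0.371], [-1.0, -0.006, 0.015, -0.018], [-0.014, -0.146, -0.989, 1.629], [0.0, 0.0, 0.0, 1.0]]
{'t': 0.1, 'q': array([ 1.47512221e+00,  3.59305529e-01,  1.11589811e-02, -2.87555777e-04,
       -1.22414736e+00, -2.88082724e-01]), 'qd': array([ 6.91984703e-04, -2.26788232e-03,  1.90631529e-03,  1.45328651e-03,
        1.77222238e-04, -7.65930926e-05]), 'joint_efforts': array([-1.49610947e-03, -5.84163666e+01,  2.93752867e+01,  7.01557696e+00,
        1.02019671e-02, -4.32470904e-05]), 'eef_pos': array([0.25260291, 0.62546897, 0.22573018]), 'ee_rot': array([ 3.14007998e+00, -1.66323201e-04, -3.83854614e-01]), 'force': array([-0.45355147, -0.11636196,  0.4464892 ]), 'moment': array([-0.01990677, -0.03247742,  0.03090226]), 'gripper_force': 0.0, 'width': 0.08748148266778086} 0.0188
```

View pics/s0.png

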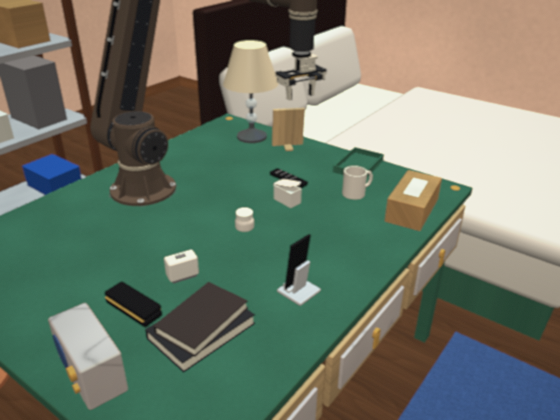

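View pics/t0.png

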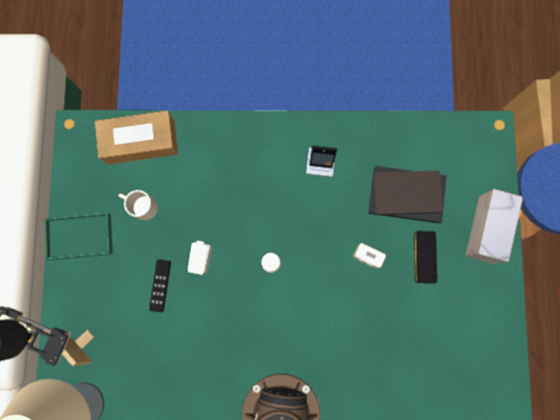

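The scene picture shows the tub at about (288,193), the phone at (298,262) and the jar at (245,219). In the top picture the tub is at (199,257), the phone at (322,158), the remote at (160,286) and the jar at (271,262). Next I'll enlarge these.

```bash
python3 - <<'E'
import cv2,numpy as np
s=cv2.imread("pics/s0.png");t=cv2.imread("pics/t0.png")
def c(im,u,v,w,h,k): return cv2.resize(im[v:v+h,u:u+w],None,fx=k,fy=k,interpolation=cv2.INTER_CUBIC)
# 50x37 px ->400x296 each, scale 8
A=np.hstack([c(s,263,172,50,37,8),c(t,175,238,50,37,8)])
B=np.hstack([c(s,273,231,50,75,4),c(s,273,231,1,75,4)*0,c(t,297,135,50,37,8)[:296].repeat(1,0)]) if 0 else None
P=np.hstack([c(s,274,231,50,75,4),np.zeros((300,196,3),np.uint8)]);
Q=c(t,300,138,50,37,8);Q=np.vstack([Q,np.zeros((4,400,3),np.uint8)])
R=np.hstack([P,Q]);A=np.pad(A,((0,0),(0,max(0,R.shape[1]-A.shape[1])),(0,0)));R=np.pad(R,((0,0),(0,A.shape[1]-R.shape[1]),(0,0)))
cv2.imwrite("pics/c0.png",np.vstack([A,R]));print(A.shape,R.shape)
E
```

```text
(296, 800, 3) (300, 800, 3)
```

View pics/c0.png

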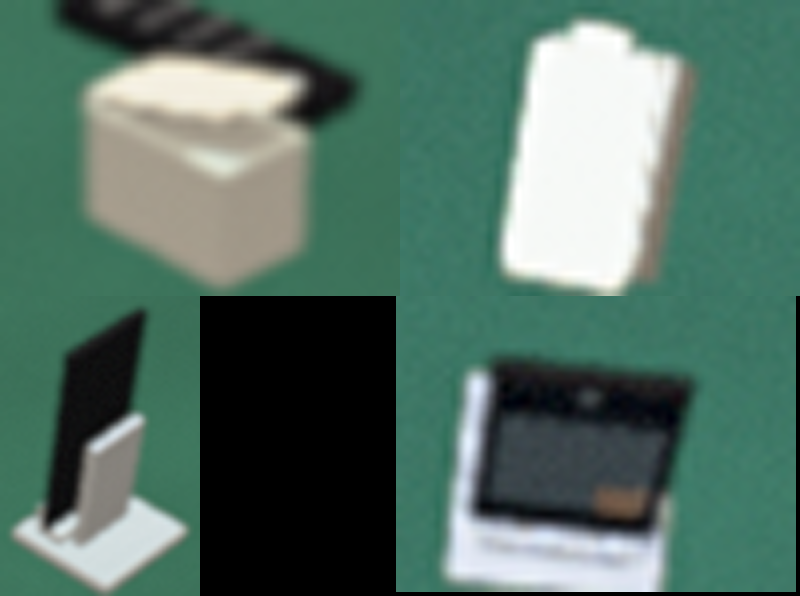

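The enlarged crops show the tub's tab pointing away from the robot, turned about 9°, with the lid half open. The phone screen faces the robot, turned about 6°, and the lens is at about (590,395) in the crop. Now I'll triangulate.

```bash
cat > m.py <<'E'
from h import *
np.set_printoptions(precision=4,suppress=True)
S=lambda x,y:("scene",263-.44+x/8,172-.44+y/8)
T=lambda x,y:("top",175-.44+(x-400)/8,238-.44+y/8)
PS=lambda x,y:("scene",274-.4+x/4,231-.4+(y-296)/4)
PT=lambda x,y:("top",300-.44+(x-396)/8,138-.44+(y-296)/8)
print("scene bottom FR,HR,FL",[atz(*S(*p),0)[:2] for p in((222,287),(87,217),(305,240))])
print("scene rim",[atz(*S(*p),.056)[:2] for p in((225,180),(88,100),(310,130))])
print("top bottom FR,HR",[atz(*T(*p),0)[:2] for p in((693,65),(655,282))])
print("top rim FR",[atz(*T(*p),.056)[:2] for p in((682,55),)])
print("tri FRrim",tri(S(225,180),T(682,55)))
print("hinge top corners HL,HR z.061",[atz(*T(*p),.061)[:2] for p in((502,272),(625,292))])
print("tab L,R at .075",[atz(*T(*p),.075)[:2] for p in((573,25),(632,28))])
print("lens",atz(*PT(590,395),.162))
print("phone top +y,-y",tri(PS(145,312),PT(495,362)),tri(PS(67,355),PT(692,382)))
f=[atz(*PT(*p),.0)[:2] for p in((447,578),(660,590),(468,372))];print("foot",f,np.arctan2(*(f[1]-f[0])[::1]),f[2]-f[0])
print("jar",atz("top",271,262,.058),"remote",atz("top",160,286,.018))
E
python3 m.py
```

```text
scene bottom FR,HR,FL [array([0.4996, 0.2208]), array([0.4177, 0.2327]), array([0.5056, 0.2749])]
scene rim [array([0.5027, 0.217 ]), array([0.4146, 0.2373]), array([0.5067, 0.2742])]
top bottom FR,HR [array([0.502 , 0.2223]), array([0.417 , 0.2349])]
top rim FR [array([0.5013, 0.2184])]
tri FRrim (array([0.5014, 0.2186, 0.0548]), np.float64(0.0001887356996788733))
hinge top corners HL,HR z.061 [array([0.4186, 0.2833]), array([0.4114, 0.2366])]
tab L,R at .075 [array([0.5107, 0.257 ]), array([0.5097, 0.2347])]
lens [ 0.7698 -0.1219  0.162 ]
phone top +y,-y (array([ 0.7796, -0.087 ,  0.1709]), np.float64(7.630926729245705e-05)) (array([ 0.7704, -0.1588,  0.1736]), np.float64(0.003246050318962428))
foot [array([ 0.7381, -0.0758]), array([ 0.7336, -0.1611]), array([ 0.8232, -0.0842])] -3.08894574892907 [ 0.0851 -0.0084]
jar [0.4493 0.0315 0.058 ] remote [0.375  0.3745 0.018 ]
```

```bash
cat > go.py <<'E'
import sys
from h import *
from scipy.spatial.transform import Rotation as R
x,y,z,yaw=map(float,sys.argv[1:])
s=arm.get_state();r=R.from_euler("xyz",s["ee_rot"]).as_matrix()
d=np.array([x,y,z])-s["eef_pos"];w=np.arctan2(r[1,0],r[0,0])
print("tool d",np.round(r.T@d,4),"turn",round(-(yaw-w),3),"pose",s["eef_pos"].round(4),s["ee_rot"].round(3),"F",s["force"].round(1),s["t"])
E
python3 go.py .4924 .2473 .12 -.148
```

>>> run_rows --segments "0,0.1,0.07,0.0,-0.1 | 0,0.2,0.14,0,-0.236 | 0,0.3,0.21,0,-0.236 | 0,0.364,0.26,0,-0.236 | 0,0.364,0.26,0,-0.236 | 0,0.364,0.26,0,-0.236 | 0,0.364,0.26,0,-0.236 | 0,0.364,0.26,0,-0.236 | 0,0.364,0.26,0.05,-0.236 | 0,0.364,0.26,0.05,-0.236 | 0,0.364,0.26,0.106,-0.236 | 0,0.364,0.26,0.106,-0.236 | 0,0.364,0.26,0.106,-0.236 | 0,0.364,0.26,0.106,-0.236 | 0,0.364,0.26,0.106,-0.236 | 0,0.364,0.26,0.106,-0.236"

```text
t: 1.43
eef_pos: [0.4936, 0.2499, 0.1221]
ee_rot: [-3.14, -0.002, -0.147]
force: [-0.5, 0.3, 0.0]
width: 0.0005
gripper_force: 0.0
```

```bash
python3 go.py .4924 .2473 .065 -.148
python3 - <<'E'
from h import *
s=snap("scene","pics/s1.png");t=snap("top","pics/t1.png")
c=lambda im,u,v:cv2.resize(im[v:v+74,u:u+50],None,fx=8,fy=8,interpolation=cv2.INTER_CUBIC)
cv2.imwrite("pics/c1.png",np.hstack([c(s,263,150),c(t,175,220)]))
E
```

```text
tool d [-0.0009  0.0028  0.0571] turn 0.001 pose [0.4936 0.2499 0.1221] [-3.14e+00 -2.00e-03 -1.47e-01] F [-0.5  0.3  0. ] 1.4333
```

View pics/c1.png

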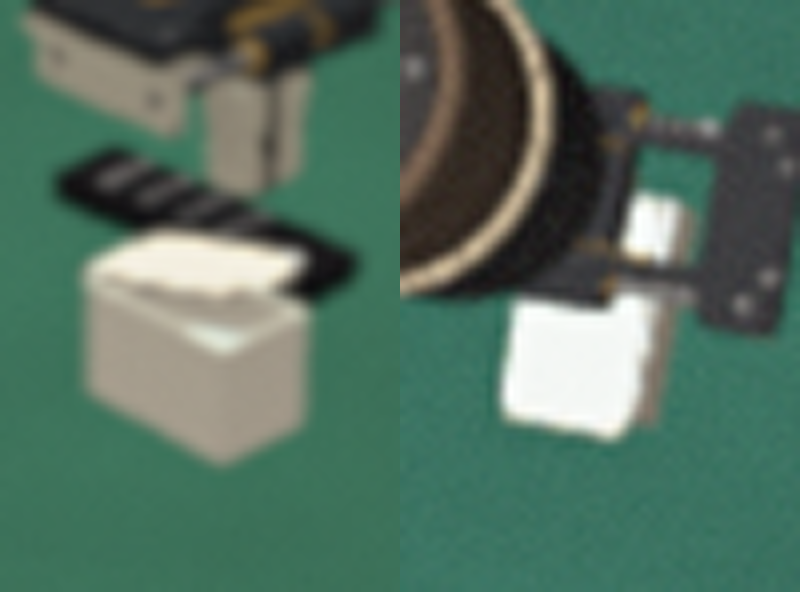

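The crops show the closed fingers hovering above the lid's front, with the fingertip near (240,190) in the left crop and the tub undisturbed. Next I'll press the lid down slowly.

>>> run_rows --segments "0,0,0.002,0.02,0 | 0,0,0.002,0.03,0 | 0,0,0.002,0.04,0 | 0,0,0.002,0.045,0 | 0,0,0.002,0.05,0 | 0,0,0.002,0.054,0 | 0,0,0.002,0.058,0 | 0,0,0.002,0.058,0 | 0,0,0.002,0.058,0"

```text
t: 2.28
eef_pos: [0.4922, 0.2463, 0.0622]
ee_rot: [3.141, 0.001, -0.148]
force: [-0.3, -0.4, -0.9]
width: 0.0007
gripper_force: 0.0
```

```bash
python3 go.py .4924 .2473 .060 -.148
```

```text
tool d [ 0.0001 -0.0011  0.0022] turn -0.0 pose [0.4922 0.2463 0.0622] [ 3.141e+00  1.000e-03 -1.480e-01] F [-0.3 -0.4 -0.9] 2.2833
```

>>> run_rows --segments "0,0,0,0.001,0 | 0,0,0,0.002,0 | 0,0,0,0.002,0 | 0,0,0,0.003,0 | 0,0,0,0.003,0 | 0,0,0,0.003,0 | 0,0,0,0.003,0"

```text
t: 2.87
eef_pos: [0.4926, 0.2464, 0.0606]
ee_rot: [-3.141, -0.0, -0.148]
force: [-3.2, -1.5, 10.1]
width: 0.0001
gripper_force: 5.1
```

```bash
python3 go.py .4924 .2473 .060 -.148
```

```text
tool d [-0.0003 -0.0009  0.0006] turn 0.0 pose [0.4926 0.2464 0.0606] [-3.141 -0.    -0.148] F [-3.2 -1.5 10.1] 2.8667
```

Contact with 10 N at a height of 61 mm means the lid is shut. I'll rise and check.

>>> run_rows --segments "0,0,0,0.0,0 | 0,0,0,0,0 | 0.088,0,0,-0.03,0 | 0.088,0,0,-0.06,0 | 0.088,-0.03,0,-0.06,0 | 0.088,-0.03,0,-0.06,0 | 0.088,-0.03,0,-0.06,0 | 0.088,-0.03,0,-0.06,0"

```text
t: 3.53
eef_pos: [0.4629, 0.251, 0.1197]
ee_rot: [-3.141, -0.0, -0.147]
force: [0.2, -0.0, 0.0]
width: 0.0346
gripper_force: 0.0
```

```bash
python3 - <<'E'
from h import *
s=snap("scene","pics/s2.png");t=snap("top","pics/t2.png")
c=lambda im,u,v:cv2.resize(im[v:v+74,u:u+50],None,fx=8,fy=8,interpolation=cv2.INTER_CUBIC)
cv2.imwrite("pics/c2.png",np.hstack([c(s,263,150),c(t,175,220)]))
E
python3 go.py .4627 .2517 .016 -.148
```

```text
tool d [-0.0006 -0.0008  0.1032] turn 0.0 pose [0.4632 0.2508 0.1192] [ 3.141  0.    -0.148] F [ 0.7 -0.4  0.4] 3.6333
```

View pics/c2.png

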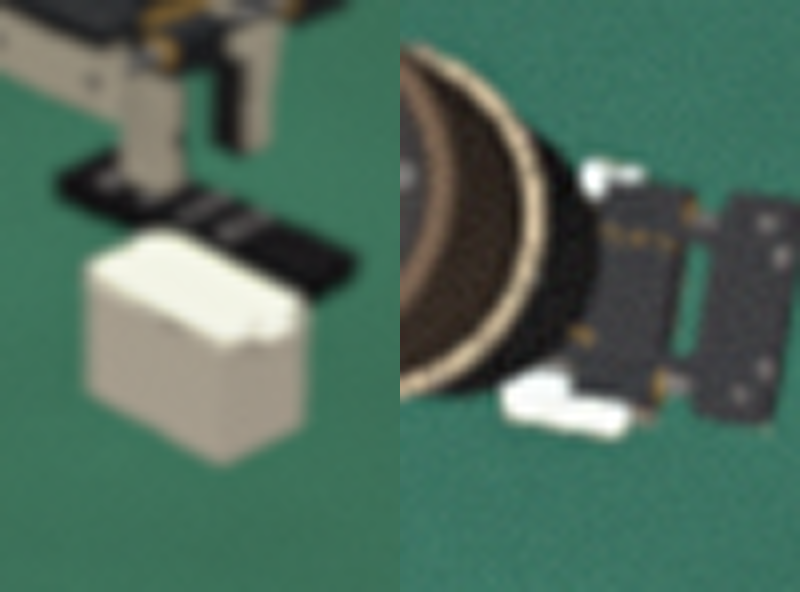

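The left crop shows the lid shut, with its near corner at (222,345), and the tub's lower corner still at (225,465), so it hasn't moved. Next come the descent and grasp.

>>> run_rows --segments "0.088,-0.001,-0.001,0,0 | 0.088,-0.001,-0.001,0,0 | 0.088,-0.001,-0.001,0,0 | 0.088,-0.001,-0.001,0,0 | 0.088,-0.001,-0.001,0,0 | 0.088,-0.001,-0.001,0.04,0 | 0.088,-0.001,-0.001,0.075,0 | 0.088,-0.001,-0.001,0.095,0 | 0.088,-0.001,-0.001,0.103,0 | 0.088,-0.001,-0.001,0.103,0 | 0.088,-0.001,-0.001,0.103,0"

```text
t: 4.55
eef_pos: [0.4626, 0.2524, 0.017]
ee_rot: [3.141, -0.0, -0.147]
force: [0.5, -0.4, 1.1]
width: 0.0875
gripper_force: 0.0
```

```bash
python3 go.py .4627 .2517 .016 -.148
```

```text
tool d [0.0002 0.0006 0.001 ] turn 0.001 pose [0.4626 0.2524 0.017 ] [ 3.141 -0.    -0.147] F [ 0.5 -0.4  1.1] 4.55
```

>>> run_rows --segments "0.04,0,0,0,0 | 0.04,0,0,0,0 | 0.04,0,0,0,0 | 0.04,0,0,0,0 | 0.04,0,0,0,0 | 0.04,0,0,0,0 | 0.04,0,0,0,0 | 0.04,0,0,0,0 | 0.04,0,0,0,0 | 0.04,0,0,0,0" --force 20

```text
t: 5.38
eef_pos: [0.4622, 0.2522, 0.0169]
ee_rot: [-3.141, -0.0, -0.148]
force: [-2.0, -0.3, 6.4]
width: 0.0502
gripper_force: 19.8
```

```bash
python3 go.py .4627 .2517 .2 -.148
```

```text
tool d [ 0.0006  0.0004 -0.1831] turn 0.0 pose [0.4622 0.2522 0.0169] [-3.141 -0.    -0.148] F [-2.  -0.3  6.4] 5.3833
```

>>> run_rows --segments "0.04,0,0,-0.01,0 | 0.04,0,0,-0.03,0 | 0.04,0,0,-0.06,0 | 0.04,0,0,-0.09,0 | 0.04,0,0,-0.12,0 | 0.04,0,0,-0.14,0 | 0.04,0,0,-0.14,0 | 0.04,0,0,-0.14,0"

```text
t: 6.05
eef_pos: [0.4623, 0.2524, 0.158]
ee_rot: [-3.139, -0.001, -0.148]
force: [0.2, 0.5, -2.3]
width: 0.05
gripper_force: 19.8
```

```bash
python3 go.py .6197 -.1077 .149 -.095
```

```text
tool d [0.2088 0.333  0.0084] turn -0.053 pose [0.4623 0.2524 0.158 ] [-3.139e+00 -1.000e-03 -1.480e-01] F [ 0.2  0.5 -2.3] 6.05
```

>>> run_rows --segments "0.04,0.01,0.016,0,0 | 0.04,0.026,0.041,0,0 | 0.04,0.042,0.067,0,-0.01 | 0.04,0.058,0.093,0,-0.02 | 0.04,0.074,0.118,0,-0.03 | 0.04,0.09,0.144,0,-0.04 | 0.04,0.106,0.169,0,-0.053 | 0.04,0.122,0.195,0,-0.053 | 0.04,0.138,0.22,0,-0.053 | 0.04,0.154,0.246,0,-0.053 | 0.04,0.17,0.271,0,-0.053 | 0.04,0.186,0.297,0.004,-0.053 | 0.04,0.198,0.316,0.008,-0.053 | 0.04,0.206,0.328,0.008,-0.053 | 0.04,0.209,0.333,0.008,-0.053 | 0.04,0.209,0.333,0.008,-0.053 | 0.04,0.209,0.333,0.008,-0.053 | 0.04,0.209,0.333,0.008,-0.053 | 0.04,0.209,0.333,0.008,-0.053"

```text
t: 7.63
eef_pos: [0.6195, -0.107, 0.1488]
ee_rot: [-3.141, -0.0, -0.094]
force: [-0.7, 0.9, -0.1]
width: 0.05
gripper_force: 19.8
```

```bash
python3 - <<'E'
from h import *
s=snap("scene","pics/s3.png");t=snap("top","pics/t3.png")
c=lambda im,u,v:cv2.resize(im[v:v+120,u:u+80],None,fx=5,fy=5,interpolation=cv2.INTER_CUBIC)
cv2.imwrite("pics/c3.png",np.hstack([c(s,240,190),c(t,290,120)]))
E
python3 go.py .6197 -.1077 .149 -.095
```

```text
tool d [ 0.      0.0006 -0.    ] turn 0.001 pose [ 0.6197 -0.1071  0.149 ] [-3.141e+00 -1.000e-03 -9.400e-02] F [ 0.3 -0.  -1.8] 7.7333
```

View pics/c3.png

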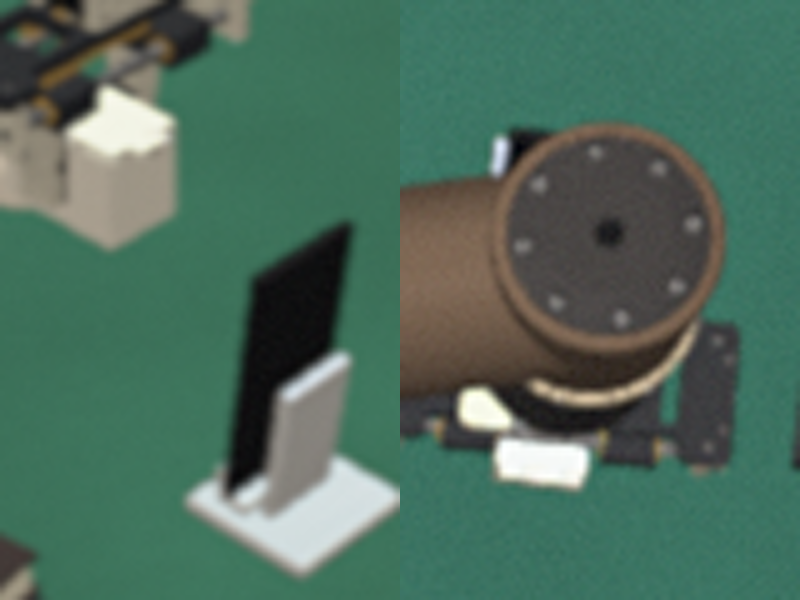

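The left crop shows the tub held upright with the lid shut, clear of the phone and facing it, with its lower front corner at (110,248). I'll compare that with the prediction.

```bash
python3 - <<'E'
from h import *
P=lambda x,y:("scene",240-.4+x/5,190-.4+y/5)
print("FR bottom",atz(*P(110,248),.132),"expect .659 -.136; FL",atz(*P(176,213),.132),"expect .664,-.086")
s=arm.get_state();print(s["t"],abs(s["qd"]).max(),s["gripper_force"])
E
```

```text
FR bottom [ 0.65745496 -0.13640315  0.132     ] expect .659 -.136; FL [ 0.66553467 -0.08783328  0.132     ] expect .664,-.086
7.7333 0.003158551469335817 19.84022945165634
```

The corners match to within 2 mm, so I'll hand the job in.

```bash
python3 -c "
from station import arm, viewer, workorder
print(workorder.job_done())"
```

```text
the job is handed in; nothing more can be done
None
```

The lid is pressed shut and the arm is holding the tub upright and steady, by my measurements about 10 cm in front of the phone's lens with its tab squarely towards it; I handed the job in at about 7.7 s, and no verdict was returned.

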